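Load the card scanner and close its cover

TASK

Get the clinic counter's card scanner ready to scan: push the card tray along its rails fully home against the end stop, then turn the latch arm all the way across behind the tray to lock it. Then lower the cover gently, without slamming it, until it rests fully down on its stops, and leave the carton and the stapler lying beside the scanner where they are.

Things in the scene. Friction and masses are not known exactly. Their poses are not given: they have to be found in the camera images.
- scanner: flat grey desktop card scanner, fixed: 250 (x) x 340 (y) mm, its flat bed at z = 55 mm. Origin under its centre, on the counter; x to its rear (hinge side), y to its left. On the bed: tray end stop, face at y = +80 mm, 12 mm high; two rails along y, 3 mm high, at x = -11 and +81 mm; two rubber stops, 2 mm high, in the front corners, for the cover. The rest of the bed is clear.
- tray (a joint): travel of the black card tray (white card in it) along the scanner's +y, m: 0 = out, 0.070 = fully home against the end stop. Starts at 0 to 0.03; about 2 N of friction, stays where left. Tray 80 (x) x 120 (y) mm, 6 mm high, its middle at scanner x = 35, y = -50 mm + travel, with an upright ridge across its -y end.
- tray_ridge (a point): point to push on the outer (-y) face of the tray's ridge, 8 mm above the bed; moves with the tray. The ridge is 8 mm thick, its top 15 mm above the bed, 80 mm wide along x (25 mm forward of this point to 55 mm rearward). Axes as the scanner's. With the tray home it is at scanner (20, -40, 63) mm.
- latch (a joint): angle of the steel latch arm about its upright pivot, rad, counter-clockwise from above: 0 = unlocked, arm pointing to the scanner's -y, beside the tray's path; 1.571 = locked (its end of travel), arm pointing to the scanner's +x across the rails, 2 mm behind the home tray's ridge. Starts 0 to 0.4. Friction 0.05 N m: stays where left.
- latch_pivot (a point): pivot axis of the latch arm, at mid-thickness of the arm: scanner (-45, -49, 65.5) mm. Its y axis points along the arm from the tip back to the pivot.
- latch_tip (a point): tip of the latch arm, 65 mm from the pivot, at mid-thickness. The arm is a bar 14 mm wide and 9 mm thick, 6 to 15 mm above the bed; push its side with a fingertip.
- lid (a joint): angle of the white cover, rad: 0 = closed on its stops, grows as it opens, at most 1.9; starts at 1.58 to 1.78 (about upright). Stiff hinge (0.5 N m friction; cover about 0.3 kg): stays where left, must be pushed all the way down with 1 to 4 N at its front edge. It slams if it closes faster than 0.8 rad/s (0.19 m/s at its front edge) in its last 0.35 rad.
- lid_hinge (a point): middle of the cover's hinge line, at scanner (115, 0, 60) mm. Turns with the cover: x lies in the cover and points away from its front edge, y is the hinge axis (the scanner's y), z is the outward normal of its outer face (up when closed).
- lid_edge (a point): middle of the cover's front edge on its outer face: 237 mm from the hinge line along the cover's -x, 22 mm out along its z. The cover is a hood 334 mm wide (y), 22 mm deep, its outer face smooth and flat; an 80 mm wide lip sticks out 12 mm past the edge at the skirt's foot. Closed, its top is 82 mm up; upright, about 300 mm. Nothing over 40 mm tall is within 100 mm behind it.
- carton: medicine carton lying beside the scanner on its left, 75 x 130 x 22 mm, loose; origin under its centre. To be left alone.
- stapler: black stapler lying beside the scanner on its right, 130 x 34 x 40 mm, loose; origin under its centre. To be left alone.

How it is judged:
By the outcome, as a careful person would: the job done as asked, in the order asked, and still so for the second after the job is handed in, with the robot touching nothing.
It also fails if it takes over 72 s, if anything falls off the work surface, if the arm or the gripper's body presses on something with over 40 N, if the wrist force passes 120 N, or if a joint passes its speed limit or range.

ROBOT

A 6-joint arm with a two-finger parallel gripper is mounted at the origin on the work surface. World frame = base frame: x ahead of the robot, y to its left, z up, the work surface at z = 0. Lengths are in mm, angles in rad, forces in N, time in s.
With the tool pointing down it reaches from about 250 to 800 mm from the base axis. Payload 3.9 kg.
Tool frame: the origin (TCP) lies midway between the tips of the shut fingers; the grasp point (between the pads) lies 19 mm behind it; z points along the fingers, y is the line along which they close (so a half turn about z gives the same grasp; the last joint's range is limited). The gripper opens to 85 mm and grips with 20 to 120 N. Pads are 22 mm wide; open, the fingers measure 114 mm over their backs; the gripper's body (76 mm by 85 mm) begins 54 mm behind the grasp point. The pads swing forward as they close: fully open they stand 13 mm farther back than shut.
Start: joints at [-1.345, 0.26, -0.138, 1.173, 0, 1.571], TCP at [117.536, -511.664, 231.304] pointing down, gripper open.
Joint ranges: [-2.78, 2.78], [-0.83, 1.72], [-1.28, 1.37], [-1.9, 2.12], [-1.57, 1.48], [-3.14, 3.14]. Speed limits (rad/s): [2.57, 2.57, 3.14, 3.14, 3.14, 3.14].

INTERFACE

Orientations are given as [roll, pitch, yaw] about the fixed x, y, z axes, in that order (R = Rz(yaw) Ry(pitch) Rx(roll)).
In Python, from bench import bot gives the robot as it stands. The module is installed in compiled form; this text tells all that it offers. Calls block until the motion is done:
- bot.move_pose(position, orientation): joint-space move of the TCP to a pose.
- bot.movel(position, ori=None, feed=150, force_limit=None): straight line of the TCP; ori=None keeps the orientation; feed is the mean speed in mm/s. With force_limit (N) it stops when the force on the tool has changed by that much, and returns True; else False.
- bot.set_joints(angles): joint-space move.
- bot.open() and bot.gripper_close(): open the fingers fully, or close them until they stop; the grip force is fixed at half the most.
- bot.wait(seconds).
- bot.ik(position, orientation): joint angles nearest the present ones, or None.
- bot.read_state(): the state.
- bot.snapshot(name): name is "side" or "top"; returns a dict with "img" (384x512x3 uint8, red, green, blue), "depth" (384x512 float32, mm along the optical axis (not along the pixel's ray), 0 where there is no reading), "fx", "fy", "cx", "cy" (pixels), "position" and "rotation" of the camera in the world. Camera axes: x right, y up, looking along -z (the intrinsics and any distortion apply to the point x, -y, -z); pixel columns grow to the right and rows downward; lengths in mm; the calibration is good to about 2 mm. A picture is of the moment at which its call begins.
A pose or a line that the arm cannot do raises bot.PlanningError and nothing moves.
- bot.close_job(): hands the job in; it is judged then, once.
Trained networks look in the newest picture that a camera, given by its name, has taken for a name from the list of things; names that differ only in an ending like _2 or _b are one class to them, and where a whole thing is asked for, a point or a joint stands for the part that bears it (a point fixed in the world has none). Each returns a list of dicts, best first, with "confidence" (0 to 1); they miss things now and then, are a little off and sometimes report something else, mostly with a low value. They report only what shows in the picture. A call takes as long as a camera call.
- bot.boxes_of(camera, label): "extent" ([centre column, centre row, width, height] in pixels, round what is visible of it).
- bot.regions_of(camera, label): "mask" (384x512 bool, what is visible of it) and "extent" ([centre column, centre row, width, height] in pixels, round what is visible of it).
- bot.place_of(camera, label): "point" ([column, row] in pixels: a listed point, or the origin of a listed thing).
The state is a dict: "time": time; "q": joint angles; "joint_vel": joint speeds; "effort": joint torques, N m; "eef_pos": TCP position; "orientation": TCP orientation; "ft_force": force on the tool from outside, world axes, zero at the start; "ft_torque": the same for the moment, N m; "grip_width": finger opening in mm; "grasp_force": force on a finger pad.
Only numpy, scipy, OpenCV 4.12 (cv2) and the standard library are available. Lean on these libraries where they do the work, as an engineer would, in place of code of your own. Each camera call takes 0.05 s, during which the arm holds its last target. There are 200 camera calls.

## Working session

There is one attempt and no reset: what is moved stays moved. The work goes in short steps, each a Python script; the robot and the scene stay as the last script left them, time stands still between calls to the robot, and variables do not carry over. Pictures are saved under pics/ and viewed, at most 10 in all, crops included, and the job is handed in when it is done.

```bash
mkdir -p pics; cat > h.py <<'E'
import numpy as np, cv2
from bench import bot
def deproj(s,u,v,d):
    p=np.array([(u-s["cx"])/s["fx"]*d, -(v-s["cy"])/s["fy"]*d, -d])
    return np.array(s["rotation"])@p+np.array(s["position"])
def onplane(s,u,v,z):
    o=np.array(s["position"]); r=deproj(s,u,v,1.)-o
    return o+r*(z-o[2])/r[2]
def dep(s,u,v,k=2):
    a=s["depth"][int(v)-k:int(v)+k+1,int(u)-k:int(u)+k+1]; a=a[a>0]
    return np.median(a) if a.size else 0
E
python3 - <<'E'
from h import *
np.set_printoptions(precision=1,suppress=True)
ims=[]
for c in("top","side"):
    s=bot.snapshot(c); ims.append(s["img"]); np.savez(f"pics/{c}0.npz",**s)
    print(c,s["position"],np.array(s["rotation"]).round(3).tolist(),s["fx"],s["cx"],s["cy"],[k for k in s])
    for l in("scanner","tray_ridge","latch_pivot","latch_tip","lid_hinge","lid_edge","carton","stapler"):
        for r in bot.place_of(c,l)[:2]:
            u,v=r["point"]; d=dep(s,u,v) if 2<u<509 and 2<v<381 else 0
            print(l,round(r["confidence"],2),np.array([u,v]),deproj(s,u,v,d), onplane(s,u,v,{"tray_ridge":63,"latch_pivot":65.5,"latch_tip":65.5,"lid_hinge":60}.get(l,0)))
cv2.imwrite("pics/t0.png",ims[0][:,:,::-1]);cv2.imwrite("pics/s0.png",ims[1][:,:,::-1])
E
```

```text
top [ 431.1   31.1 1026.2] [0.086, 0.002, -1.571] 406.68987974620217 259.3623887909849 190.89329605138488 ['img', 'depth', 'fx', 'fy', 'cx', 'cy', 'position', 'rotation']
scanner 0.84 [302.2 199. ] [1960.  1560.  2555.1] [-595.1 -995.1    0. ]
tray_ridge 0.87 [345.8 196.3] [1955.8 1555.8 2550.9] [-532.1 -932.1   63. ]
latch_pivot 0.53 [322.3 216.4] [1941.6 1541.5 2536.7] [-529.6 -929.6   65.5]
latch_tip 0.51 [350.3 219.6] [1971.8 1571.8 2566.9] [-529.6 -929.6   65.5]
latch_tip 0.18 [388.8 215.2] [2034.4 1634.3 2629.5] [-529.6 -929.6   65.5]
lid_hinge 0.9 [311.6 147.4] [1996.6 1596.6 2591.7] [-535.1 -935.1   60. ]
lid_edge 0.88 [325.2 112.1] [1612.8 1212.8 2207.9] [-595.1 -995.1    0. ]
lid_edge 0.62 [322.1 217.1] [1941.1 1541.1 2536.2] [-595.1 -995.1    0. ]
carton 0.9 [200.8 194.1] [2000.4 1600.3 2595.4] [-595.1 -995.1    0. ]
stapler 0.68 [385.2 214.4] [2061.2 1661.2 2656.3] [-595.1 -995.1    0. ]
side [  4.9 515.7 876.6] [0.71, 0.018, -2.34] 470.006170353108 255.53688522377877 192.9712927320979 ['img', 'depth', 'fx', 'fy', 'cx', 'cy', 'position', 'rotation']
scanner 0.57 [292.5 190.6] [2607.3 3118.2 3479. ] [-871.7 -360.9   -0. ]
tray_ridge 0.86 [320.7 152.4] [2818.7 3329.6 3690.4] [-808.7 -297.9   63. ]
latch_pivot 0.63 [321.1 175.2] [2679.8 3190.7 3551.6] [-806.2 -295.4   65.5]
latch_tip 0.73 [340.6 162.7] [2778.6 3289.4 3650.3] [-806.2 -295.4   65.5]
latch_tip 0.39 [318.3 175.2] [2678.6 3189.5 3550.4] [-806.2 -295.4   65.5]
lid_hinge 0.94 [264.4 150.9] [2769.9 3280.8 3641.7] [-811.7 -300.9   60. ]
lid_hinge 0.47 [322.9 174.8] [2683.9 3194.8 3555.7] [-811.7 -300.9   60. ]
lid_edge 0.68 [254.7  63.1] [2337.5 2848.4 3209.3] [-871.7 -360.9    0. ]
carton 0.68 [213.6 247.6] [2342.9 2853.8 3214.6] [-871.7 -360.9    0. ]
stapler 0.79 [361.3 148.2] [3046.1 3556.9 3917.8] [-871.7 -360.9    0. ]
```

View pics/t0.png

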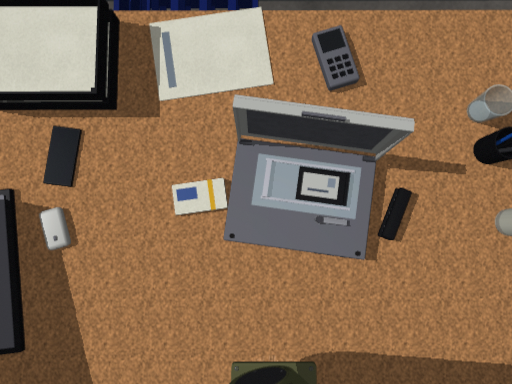

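View pics/s0.png

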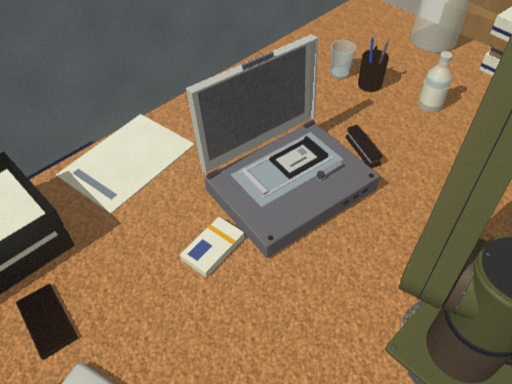

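The top view shows the scanner at about (302,199), with the cover upright at the top, the tray at (323,186), the latch at (335,220), the carton at (200,196) on its left and the stapler at (395,213) on its right. The side view agrees. The camera rotation is given as roll, pitch, yaw. I'll fit the scanner pose and the three joints to all the detections together.

```bash
cat >> h.py <<'E'
from scipy.spatial.transform import Rotation as Ro
from scipy.optimize import least_squares
def proj(s,P):
    R=Ro.from_euler("xyz",s["rotation"]).as_matrix()
    p=(np.asarray(P,float)-np.array(s["position"]))@R
    return np.array([s["cx"]+s["fx"]*p[0]/-p[2], s["cy"]-s["fy"]*p[1]/-p[2]])
def pts(x):
    X,Y,w,t,l,c=x   # scanner x,y,yaw, tray mm, latch, lid
    tip=np.array([-45,-49,65.5])+65*np.array([np.sin(l),-np.cos(l),0])
    e=np.array([115,0,60])+np.array([-237*np.cos(c)+22*np.sin(c),0,237*np.sin(c)+22*np.cos(c)])
    L=dict(scanner=[0,0,0],tray_ridge=[20,-110+t,63],latch_pivot=[-45,-49,65.5],latch_tip=tip,lid_hinge=[115,0,60],lid_edge=e)
    return {k:S2W(x,v) for k,v in L.items()}
def S2W(x,v):
    return np.array([x[0],x[1],0])+Ro.from_euler("z",x[2]).apply(np.asarray(v,float))
def fit(obs,x0):  # obs: (snap,label,u,v,conf)
    def f(x):
        P=pts(x); return np.concatenate([(proj(s,P[l])-[u,v])*c for s,l,u,v,c in obs])
    r=least_squares(f,x0,loss="soft_l1",f_scale=2,x_scale=[10,10,.1,10,.1,.1])
    return r.x
E
sed -i '/^def deproj/,/^    return np.array(s\["rot/c\
def deproj(s,u,v,d):\
    p=np.array([(u-s["cx"])/s["fx"]*d, -(v-s["cy"])/s["fy"]*d, -d])\
    return Ro.from_euler("xyz",s["rotation"]).apply(p)+np.array(s["position"])' h.py
python3 - <<'E'
from h import *
np.set_printoptions(precision=3,suppress=True)
obs=[]
for c in("top","side"):
    s=bot.snapshot(c)
    for l in("scanner","tray_ridge","latch_pivot","latch_tip","lid_hinge","lid_edge","carton","stapler"):
        r=bot.place_of(c,l)
        if not r: continue
        r=r[0]; u,v=r["point"]
        if l in("carton","stapler"):
            print(c,l,onplane(s,u,v,0), deproj(s,u,v,dep(s,u,v)))
        else: obs.append((s,l,u,v,r["confidence"])); 
x=fit(obs,[480,-60,0,15,.2,1.68])
print(x); P=pts(x)
for s,l,u,v,c in obs: print(l,round(c,2),P[l],proj(s,P[l])-[u,v])
for l in("carton","stapler"):
    m=bot.regions_of("top",l)[0]["mask"]; s=bot.snapshot("top"); vv,uu=np.nonzero(m)
    q=np.array([onplane(s,u,v,25) for u,v in zip(uu,vv)])[:,:2].astype(np.float32)
    print(l,cv2.minAreaRect(q))
# bed depth check
s=bot.snapshot("top")
for p in([-80,100,55],[-80,-100,55],[90,110,55],[0,-140,55],[-100,0,55]):
    W=S2W(x,p);u,v=proj(s,W); print(p,W,deproj(s,u,v,dep(s,u,v)))
# reach tests
yaw=x[2]
st=bot.read_state(); print(st["orientation"],st["eef_pos"],st["ft_force"],st["time"])
for nm,p in dict(ridge=[20,-140,66],latch=[-60,-120,66],lidback=[160,0,260]).items():
    for dy in(0,np.pi/2): print(nm,dy,bot.ik(S2W(x,p),[np.pi,0,yaw+dy]))
E
```

```text
top carton [510.944 182.125   0.   ] [509.223 178.868  22.124]
top stapler [ 460.85  -293.642    0.   ] [ 459.86  -282.833   34.16 ]
side carton [510.544 179.204   0.   ] [497.68  187.764  22.299]
side stapler [ 471.219 -309.287    0.   ] [ 453.524 -277.985   33.259]
[497.85  -66.78   -0.135   5.222   0.056   1.614]
scanner 0.92 [497.85 -66.78   0.  ] [-1.213 -0.902]
tray_ridge 0.59 [ 503.546 -173.297   63.   ] [-1.645  0.849]
latch_pivot 0.69 [ 446.657 -109.267   65.5  ] [1.951 0.666]
latch_tip 0.51 [ 441.526 -174.065   65.5  ] [-4.795 -0.265]
lid_hinge 0.61 [611.801 -82.28   60.   ] [-1.624  4.476]
lid_edge 0.83 [643.795 -86.632 295.819] [-1.406 -0.625]
scanner 0.61 [497.85 -66.78   0.  ] [-0.985 -0.618]
tray_ridge 0.96 [ 503.546 -173.297   63.   ] [-0.119 -2.08 ]
latch_tip 0.52 [ 441.526 -174.065   65.5  ] [ 1.955 -2.665]
lid_hinge 0.63 [611.801 -82.28   60.   ] [ 1.941 -0.748]
lid_edge 0.97 [643.795 -86.632 295.819] [ 1.545 -1.202]
carton ((505.49560546875, 180.4365997314453), (76.76864624023438, 130.4016876220703), 8.472420692443848)
stapler ((463.65673828125, -299.4827270507812
[... 152 characters left out ...]
.102 -155.085   55.   ] [ 405.113 -155.009   55.393]
[90, 110, 55] [601.855  30.086  55.   ] [601.774  30.087  55.464]
[0, -140, 55] [ 478.981 -205.502   55.   ] [ 479.001 -205.603   54.585]
[-100, 0, 55] [398.763 -53.302  55.   ] [398.774 -53.272  55.345]
[3.142 0.    0.226] [ 117.543 -511.677  231.299] [-0.902  0.53   0.449] 2.05
ridge 0 [-0.395  0.409 -0.38   0.781  0.     2.881]
ridge 1.5707963267948966 [-0.395  0.409 -0.38   0.781  0.     1.311]
latch 0 [-0.398  0.289 -0.576  0.705  0.     2.879]
latch 1.5707963267948966 [-0.398  0.289 -0.576  0.705  0.     1.308]
lidback 0 [-0.134  0.5    0.307  1.378  0.    -3.14 ]
lidback 1.5707963267948966 [-0.134  0.5    0.307  1.378  0.     1.572]
```

```bash
python3 - <<'E'
from h import *
np.set_printoptions(precision=2,suppress=True)
X=[497.85,-66.78,-0.135]; O=lambda a:[np.pi,0,X[2]+a]
# check of the scanner pose: bed outline from depth
s=bot.snapshot("top"); vv,uu=np.nonzero(s["depth"]>0)
d=s["depth"][vv,uu]; W=deproj(s,0,0,1.)*0+Ro.from_euler("xyz",s["rotation"]).apply(np.c_[(uu-s["cx"])/s["fx"]*d,-(vv-s["cy"])/s["fy"]*d,-d])+s["position"]
L=Ro.from_euler("z",-X[2]).apply(W-[X[0],X[1],0])
b=L[(abs(L[:,2]-55)<5)&(abs(L[:,0])<150)&(abs(L[:,1])<200)]
for lo,hi in((-110,-50),(-50,20),(20,80)):
    k=b[(b[:,0]>lo)&(b[:,0]<hi)]; print("y edges",lo,np.percentile(k[:,1],[.3,99.7]))
for lo in(-150,-50,50):
    k=b[(b[:,1]>lo)&(b[:,1]<lo+100)]; print("front",lo,np.percentile(k[:,0],.3))
bot.gripper_close()
bot.move_pose(S2W(X,[25,-142,130]),O(np.pi/2))
bot.movel(S2W(X,[25,-142,61]),feed=100)
print(bot.read_state()["ft_force"],bot.read_state()["grip_width"])
hit=bot.movel(S2W(X,[25,-42,61]),feed=35,force_limit=12)
st=bot.read_state(); p=Ro.from_euler("z",-X[2]).apply(np.array(st["eef_pos"])-[X[0],X[1],0]); print(hit,p,st["ft_force"],st["time"])
s=bot.snapshot("top"); cv2.imwrite("pics/t1.png",cv2.resize(s["img"][90:280,200:430,::-1],None,fx=3,fy=3))
E
```

```text
y edges -110 [-165.89  170.63]
y edges -50 [-166.38  170.52]
y edges 20 [-167.14  170.6 ]
front -150 -122.4400005883245
front -50 -122.05533685418989
front 50 -121.16866183578733
[ 0.3  -0.83 -0.13] -0.10515656958646943
True [ 25.02 -49.07  60.87] [-0.12 -1.78  0.38] 7.975
```

View pics/t1.png

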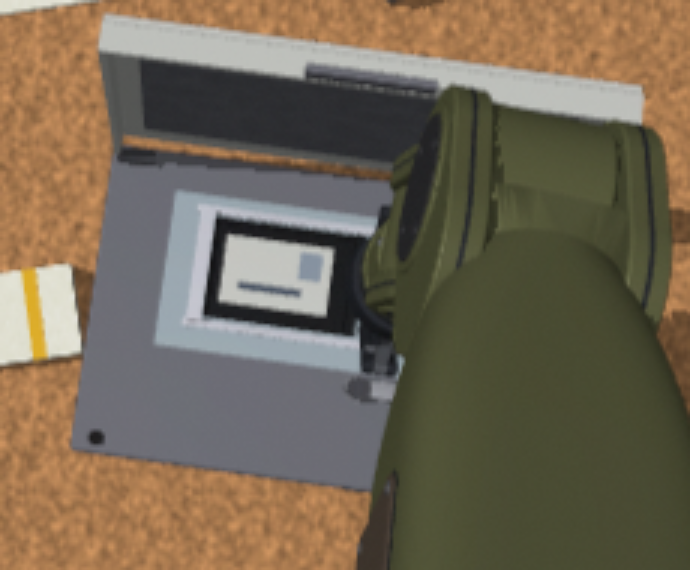

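The crop shows the tray against the end stop at about (195,265), and contact stopped the finger at the home position. The bed outline shifts my scanner pose by about 2 mm in x and y. Next is the latch.

```bash
python3 - <<'E'
from h import *
np.set_printoptions(precision=2,suppress=True)
X=[500.1,-65.1,-0.135]; O=lambda a:[np.pi,0,X[2]+a]
W2S=lambda p: Ro.from_euler("z",-X[2]).apply(np.array(p)-[X[0],X[1],0])
bot.movel(S2W(X,[25,-75,61]),feed=60); bot.movel(S2W(X,[25,-75,130]),feed=150)
def tp(l,z=62.5,r=48,off=18):
    t=np.array([np.cos(l),np.sin(l)]); a=np.array([np.sin(l),-np.cos(l)])
    return S2W(X,[*(np.array([-45,-49])+r*a-off*t),z])
bot.move_pose(tp(-.35,120),O(0)); bot.movel(tp(-.35),feed=100)
for l in (0,.3,.6,.9,1.15,1.4,1.7):
    h=bot.movel(tp(l),O(max(l,0)if l<1.57 else 1.571),feed=40,force_limit=12)
    st=bot.read_state(); print(l,h,W2S(st["eef_pos"]),st["ft_force"],st["time"])
    if h: break
bot.movel(S2W(X,W2S(bot.read_state()["eef_pos"])-[0,15,0]),feed=60)
p=np.array(bot.read_state()["eef_pos"]); bot.movel(p+[0,0,340-p[2]],feed=200)
s=bot.snapshot("side"); cv2.imwrite("pics/s2.png",cv2.resize(s["img"][90:280,150:400,::-1],None,fx=3,fy=3))
for l in ("latch_tip","latch_pivot","tray_ridge"):
    print(l,[(r["confidence"],onplane(s,*r["point"],65),W2S(onplane(s,*r["point"],65))) for r in bot.place_of("side",l)[:1]])
print(bot.read_state()["time"])
E
```

```text
0 False [-62.81 -97.13  62.48] [-1.39  0.65 -0.61] 11.8417
0.3 False [ -48.19 -100.13   62.42] [-0.46  0.18  0.33] 12.375
0.6 False [-32.85 -98.75  62.53] [-0.22  0.85  0.35] 12.9083
0.9 False [-18.66 -92.9   62.54] [ 0.06 -0.22  0.04] 13.4417
1.15 False [ -8.63 -85.04  62.53] [-0.66  0.17 -0.5 ] 13.9083
1.4 False [ -0.91 -74.93  62.52] [0.01 0.79 0.01] 14.375
1.7 True [  2.58 -66.89  62.29] [-0.63 -3.1   2.82] 14.7333
latch_tip [(0.66, array([ 519.16, -113.26,   65.  ]), array([ 25.37, -45.15,  65.  ]))]
latch_pivot [(0.61, array([ 437.43, -106.98,   65.  ]), array([-56.47, -49.94,  65.  ]))]
tray_ridge [(0.56, array([ 509.11, -107.95,   65.  ]), array([ 14.7 , -41.25,  65.  ]))]
16.8917
```

View pics/s2.png

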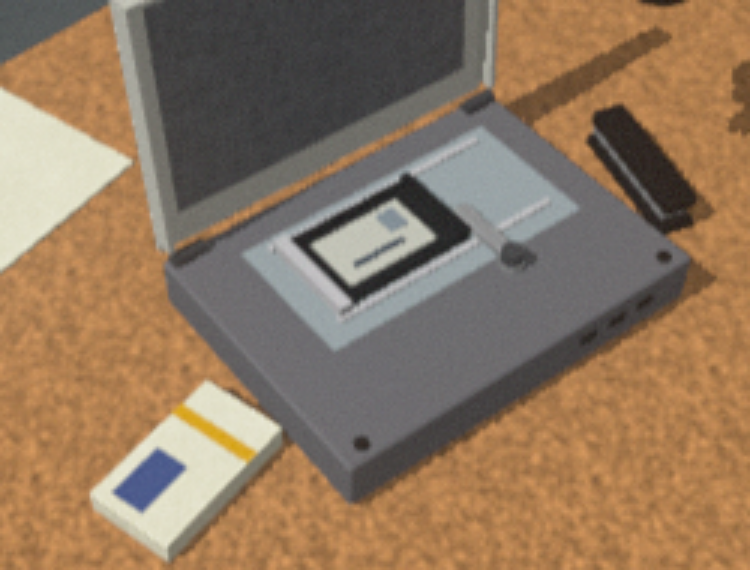

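The tray sits at the stop, at about (285,245). The latch arm runs from (515,255) to (465,210), across behind the ridge and parallel to it. The finger stopped at y = -66.9 mm, which matches the locked angle. Now the cover.

```bash
cat > lid.py <<'E'
from h import *
np.set_printoptions(precision=2,suppress=True)
X=[500.1,-65.1,-0.135]; o=[np.pi,0,X[2]+np.pi/2]
W2S=lambda p: Ro.from_euler("z",-X[2]).apply(np.array(p)-[X[0],X[1],0])
def P(c,r=212,h=15,dz=0):
    return S2W(X,[115-r*np.cos(c)+22*np.sin(c)+h,0,60+r*np.sin(c)+22*np.cos(c)+dz])
def rep(t,h=None):
    st=bot.read_state(); print(t,h,W2S(st["eef_pos"]),np.array(st["ft_force"]),st["time"])
E
python3 - <<'E'
from lid import *
for p in ([60,0,400],[205,0,400],[205,0,275]): print(bot.ik(S2W(X,p),o))
bot.move_pose(S2W(X,[40,0,400]),o)
bot.movel(S2W(X,[205,0,400]),feed=150); bot.movel(S2W(X,[205,0,275]),feed=100,force_limit=15)
rep("behind")
h=bot.movel(P(np.pi/2),feed=40,force_limit=15); rep("upright",h)
if not h:
  for c in (1.45,1.3):
    h=bot.movel(P(c),feed=50,force_limit=15); rep(c,h)
    if h: break
s=bot.snapshot("side"); cv2.imwrite("pics/s3.png",s["img"][:,:,::-1])
E
```

```text
[-0.13  0.33  0.4   1.64  0.    1.58]
[-0.13  0.71  1.07  1.93  0.    1.57]
[-0.13  0.6   0.52  1.49  0.    1.57]
behind None [205.34  -0.   275.89] [-0.06  0.36  0.17] 20.05
upright False [152.11   0.02 271.78] [ 2.29 -0.07  1.45] 21.525
1.45 False [125.25  -0.04 272.94] [-0.98 -0.07  1.32] 22.1917
1.3 False [ 93.7   -0.07 269.9 ] [-0.34 -0.01  0.22] 22.9833
```

View pics/s3.png

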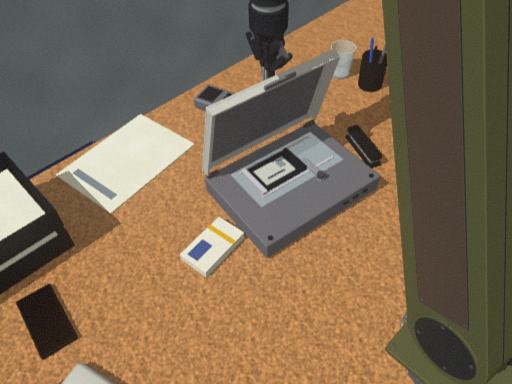

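The finger at (268,60) is behind the cover, which is now tilting forward with its top edge at (270,80). I'll follow the arc down.

```bash
python3 - <<'E'
from lid import *
for c in [*np.arange(1.15,.39,-.15),.3,.2,.1,.04,-.05]:
    f=50 if c>.35 else 25
    h=bot.movel(P(c),feed=f if c>0 else 10,force_limit=12 if c>.05 else 6); rep(round(c,2),h)
    if h: break
s=bot.snapshot("side"); cv2.imwrite("pics/s4.png",s["img"][:,:,::-1])
E
```

```text
1.15 False [ 62.77  -0.06 262.22] [ 0.37 -0.96  0.04] 23.825
1.0 False [ 33.35  -0.04 250.05] [ 0.36  0.09 -1.21] 24.6167
0.85 False [  6.06  -0.04 233.58] [-0.51 -0.19 -0.07] 25.4083
0.7 False [-18.39  -0.03 213.23] [ 0.    0.05 -0.03] 26.2
0.55 False [-39.56  -0.02 189.46] [-0.16 -0.73  0.19] 26.9917
0.4 False [-56.92  -0.01 162.72] [-0.12  0.18 -0.52] 27.7833
0.3 False [-66.26  -0.04 143.6 ] [0.06 0.06 0.43] 28.7833
0.2 False [-73.56  -0.01 123.63] [0.24 0.07 0.71] 29.7833
0.1 False [-78.88  -0.01 103.03] [-0.77  0.56 -0.1 ] 30.7833
0.04 False [-81.2    0.    90.29] [ 0.22  0.13 -0.2 ] 31.4417
-0.05 True [-81.89   0.    82.  ] [ 0.18 -0.21  4.58] 32.4417
```

View pics/s4.png

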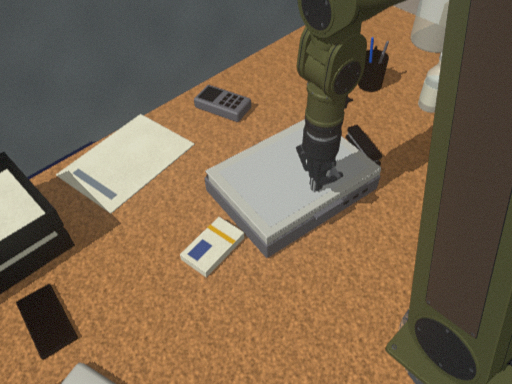

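The cover is down and the finger made contact at z = 82.0 mm, the closed height. I'll lift off and check the cover's height and the bystanders.

```bash
python3 - <<'E'
from lid import *
bot.movel(S2W(X,[-82,0,180]),feed=80)
bot.move_pose([300,-350,300],o); bot.wait(.3)
s=bot.snapshot("top"); cv2.imwrite("pics/t5.png",s["img"][:,:,::-1])
for p in([-110,0,82],[-110,100,82],[-110,-100,82],[0,0,82],[90,0,82]):
    u,v=proj(s,S2W(X,p)); print(p,deproj(s,u,v,dep(s,u,v))[2])
for l in("carton","stapler"):
    r=bot.regions_of("top",l)
    if r:
        vv,uu=np.nonzero(r[0]["mask"]); q=np.array([onplane(s,u,v,25) for u,v in zip(uu,vv)])[:,:2].astype(np.float32)
        print(l,cv2.minAreaRect(q))
rep("end")
E
```

```text
[-110, 0, 82] 82.15416727977163
[-110, 100, 82] 82.19897743448462
[-110, -100, 82] 82.55437642967968
[0, 0, 82] 82.34514481655526
[90, 0, 82] 82.6837192781885
carton ((506.0530090332031, 182.1425018310547), (80.73589324951172, 137.6492156982422), 5.406558513641357)
stapler ((464.37432861328125, -298.91851806640625), (42.0999755859375, 130.341064453125), 67.59527587890625)
end None [-159.75 -308.93  299.92] [-0.31  0.36  0.51] 35.6083
```

View pics/t5.png

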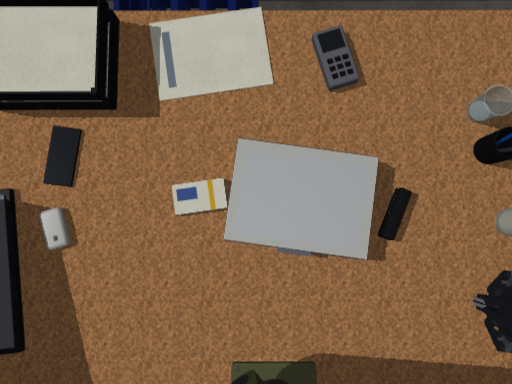

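The cover lies flat at (302,198), at 82 mm over its whole surface. The carton at (200,197) and the stapler at (395,213) have not moved, and the arm is clear at (495,310).

```bash
python3 -c "
from bench import bot
print(bot.close_job())"
```

```text
the job is handed in; nothing more can be done
None
```

The job is handed in at about 36 s: the tray is home against its stop, the latch is turned fully across behind it, the cover was lowered slowly and rests fully down on its stops, and the carton and stapler are where they were.

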